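Unlock the belt tensioner and hold it back for the new belt

ROBOT

A 6-joint arm with a two-finger parallel gripper is mounted at the origin on the work surface. World frame = base frame: x ahead of the robot, y to its left, z up, the work surface at z = 0. Lengths are in m, angles in rad, forces in N, time in s.
With the tool pointing down it reaches from about 0.375 to 0.975 m from the base axis. Payload 3.8 kg.
Tool frame: the origin (TCP) lies at the centre of the arm's flange, where the gripper is bolted on; the fingertips stand 173 mm ahead of it and the grasp point (between the pads) lies 155 mm ahead of it; z points along the fingers, y is the line along which they close (so a half turn about z gives the same grasp; the last joint's range is limited). The gripper opens to 85 mm and grips with 20 to 120 N. Pads are 22 mm wide; open, the fingers measure 114 mm over their backs; the gripper's body (76 mm by 85 mm) begins 54 mm behind the grasp point. The pads swing forward as they close: fully open they stand 13 mm farther back than shut.
Start: joints at [-1.201, 0.264, 1.604, -0, 1.274, -0.037], TCP at [0.267, -0.62, 0.405] pointing down, gripper open.
Joint ranges: [-2.63, 2.63], [-0.94, 2.18], [0.31, 2.57], [-1.31, 4.45], [0, 2.66], [-2.55, 2.55]. Speed limits (rad/s): [2.57, 2.57, 3.14, 3.14, 3.14, 3.14].

INTERFACE

Orientations are given as a rotation vector (axis times angle).
In Python, from rig import arm gives the robot as it stands.
- The arm moves only by the tool servo_tool, never from a script. Its argument "targets" is a list that holds one entry, the list of rows, each a list of 6 numbers: the shift along the tool's x, y, z in m, then the turn, a rotation vector about the tool's x, y, z in degrees. A call has 1 to 10 rows; each row shifts and turns the commanded pose from where the row before left it, along the tool's axes as they then stand; what a row does not reach is not made up. A row lasts 1/12 s, in which the tool goes at most 41.7 mm and 7.16 degrees, less where a joint would pass 70% of its speed; a pose out of reach is approached as far as the arm can. A call is refused whole if a number of a shift passes 0.0417 or a number of a turn 7.16, either way. A call with a gripper value outside its range is refused whole. "fingers" is the closure in counts, from 0 (fully open) to 255 (shut), set as the call begins (left out, the last holds). The fingers move at their own pace and stop on an object; "newtons" is the grip in N (left out, the last holds). Time passes only in rows, so rows that do not move let the fingers close. It gives the time, the measured TCP pose, the force, the opening and the grip force at its end, in the units of the state.
- arm.get_obs(): the state, without advancing time (a new reading comes with each control period).
- arm.snapshot(name): name is "side" or "top" or "wrist"; returns a dict with "color" (480x640x3 uint8, blue, green, red), "range_z" (480x640 float32, m along the optical axis (not along the pixel's ray), 0 where there is no reading), "K" (3x3 intrinsics, pixels), "rvec" (rotation vector, rad) and "tvec" (3), from world to camera coordinates, as OpenCV has them. Camera axes: x right, y down, z forward; pixel columns grow to the right and rows downward; lengths in m; the calibration is good to about 2 mm. A picture is of the moment at which its call begins.
- arm.hand_in(): hands the job in; it is judged then, once.
The state is a dict: "clock": time; "q": joint angles; "joint_vel": joint speeds; "tau": joint torques, N m; "tool_pos": TCP position; "tool_rot": TCP orientation; "ft_force": force on the tool from outside, world axes, zero at the start; "moment": the same for the moment, N m; "finger_gap": finger opening in m; "grip_force": force on a finger pad.
Only numpy, scipy, OpenCV 4.12 (cv2) and the standard library are available. Lean on these libraries where they do the work, as an engineer would, in place of code of your own. Each camera call takes 0.05 s, during which the arm holds its last target. There are 200 camera calls.

TASK

Ready the belt drive on the green stand for a new belt: draw the blue lock plate straight up out of its yellow slotted holder, stand it in the slot of the wooden parking block and let go. Then push back the sprung tensioner arm (the one with the red push tab) until the orange pawl clicks in behind it, and a little farther, so that the fingers and not the pawl carry the spring. Finish while holding it pushed back like that, and leave the tin, jar and mug on the bench where they are.

Things in the scene. Friction and masses are not known exactly. Their poses are not given: they have to be found in the camera images.
- drive: Belt-drive stand, fixed: green base 12 mm thick, x -100 to 130, y -95 to 175 mm from its origin, with pulleys up to 52 mm high. Origin on the bench surface below the tensioner arm's pivot (vertical axis, bolt head 72 mm high), z up. The orange pawl slider lies in an aluminium guide on the -y side, 50 to 95 mm from the pivot, up to 68 mm high.
- lock_plate: Blue loose plate, 8 mm thick (its x), 50 wide (y), 95 tall (z). Origin: centre of its lower edge. Starts upright in the yellow holder on the stand (slot 12 x 56 mm, floor 14 mm, rim 47 mm above the bench), so its top edge is 109 mm above the bench. It stands 4 mm beside the tensioner arm (top at 64 mm), blocking it.
- parking_block: Wooden block 90 x 110 x 50 mm, fixed, with one slot at its centre, open at the top: 18 mm wide (block x), 70 mm long (block y), 40 mm deep, floor 10 mm above the bench. Origin: centre of its underside, z up. The plate goes in with its 50 mm width along the block's y and leans a little at most.
- push_tab (a point): Red upright tab on the outer end of the tensioner arm, for pushing it: 12 mm thick (x), 40 long (y), 38 high. This point: centre of its underside, 64 mm above the bench, 130 mm from the pivot. Its +x is the way it is pushed, +y points outwards from the pivot; it turns with the arm, clockwise from above when pushed. Below: idler pulley (radius 27, top at 50 mm).
- tensioner_angle (a joint): Arm angle, rad: 0 at rest, grows as it is pushed back, end stop 0.70. A spring drives it to 0 (about 5 N at the tab at rest, 12 N at 0.65; the pawl adds up to 3 N while it rides up the tooth's ramp, from 0.08 to 0.45). The pawl snaps in at about 0.45; let go after that, the arm is caught by the pawl at about 0.44. Carried by the fingers past the click: above 0.47.
- pawl (a joint): Travel of the orange pawl slider, m: 0 when fully in (towards the pivot), up to about 0.007 while it rides over the tooth; it snaps back to 0 at the click. Sprung; not to be touched.
- grease_tin: Tin with a yellow band and a pale lid, radius 42, 75 mm high, loose; to be left alone. Origin at the centre of its underside.
- bolt_jar: Pale jar with a white lid, radius 32, 90 mm high, loose; to be left alone. Origin at the centre of its underside.
- mug: Blue mug, radius 40, 90 mm high, loose; to be left alone. Origin at the centre of its underside.
- tensioner: Tensioner arm, aluminium, 20 mm wide, 148 mm long, 50 to 64 mm above the bench, with the red tab on top of its outer end and an idler pulley below. Origin on the pivot axis at the arm's underside; +y along the arm, +x the way it is pushed.
There are look-alikes about, which are no part of the job. What is shaped like the parking_block but pink, purple or turquoise is not meant.

How it is judged:
By the outcome, as a careful person would: the job done as asked, in the order asked, and still so for the second after the job is handed in, while the arm keeps its last pose, push and grip.
It also fails if it takes over 61 s, if anything falls off the work surface, if the arm or the gripper's body presses on something with over 40 N, if the wrist force passes 120 N, or if a joint passes its speed limit or range.

## Working session

There is one attempt and no reset: what is moved stays moved. The work goes in short steps, Python scripts to look and compute and a tool call to move; the robot and the scene stay as the last step left them, time stands still between calls to the robot, and variables do not carry over. Pictures are saved under pics/ and viewed, at most 10 in all, crops included, and the job is handed in when it is done.

Besides the shell and the picture viewer there is one more tool, called after "Call:" as a command line: name --argument value ..., lists and objects as JSON in quotes. servo_tool: Moves the arm, as the interface text tells. Its arguments: {"type":"object","properties":{"targets":{"type":"array"},"fingers":{"type":"number"},"newtons":{"type":"number"}},"required":["targets"]}

```bash
mkdir -p pics
cat > h.py <<'E'
import numpy as np, cv2
from rig import arm
def snap(n):
    s=arm.snapshot(n); R=cv2.Rodrigues(np.array(s["rvec"],float))[0]; t=np.array(s["tvec"],float).ravel()
    return s,R,t
def pts(s,R,t):
    K=s["K"]; d=s["range_z"]; v,u=np.mgrid[:480,:640]
    c=np.stack([(u-K[0,2])/K[0,0]*d,(v-K[1,2])/K[1,1]*d,d],-1)
    w=(c-t)@R; w[d==0]=np.nan
    return w
E
python3 - <<'E'
from h import *
for n in ("top","side"):
    s,R,t=snap(n); cv2.imwrite(f"pics/{n}0.png",s["color"]); np.savez(f"{n}0.npz",R=R,t=t,w=pts(s,R,t),**{k:s[k] for k in("color","range_z","K")})
    print(n,-R.T@t,R[2],s["K"][0,0],(s["range_z"]>0).mean())
print(arm.get_obs())
E
```

```text
top [0.36580267 0.02870459 1.32075801] [ 0.06794838 -0.02575712 -0.9973563 ] 557.6676943254927 0.9960904947916667
side [-0.07663294  0.59765918  0.78341966] [ 0.4769067  -0.55773479 -0.67933196] 447.4795072776737 0.9960416666666667
{'clock': 0.1, 'q': array([-1.20089480e+00,  2.64706529e-01,  1.60523773e+00, -5.58737685e-07,
        1.27373200e+00, -3.68698550e-02]), 'joint_vel': array([-0.00048127, -0.00341787, -0.00278944,  0.00034677, -0.00115442,
        0.00157895]), 'tau': array([-2.47566522e-04, -5.16707468e+01, -3.68589628e+01,  4.82561097e-05,
        6.30129958e-03, -4.77710500e-06]), 'tool_pos': array([ 0.26696606, -0.61962578,  0.40346666]), 'tool_rot': array([-3.07482673e+00, -6.34144181e-01,  5.42951061e-04]), 'ft_force': array([-0.53770653,  0.28339772,  1.41716487]), 'moment': array([-0.04638638, -0.06638591,  0.04947617]), 'grip_force': 0.0, 'finger_gap': 0.08519141025270509}
```

View pics/top0.png

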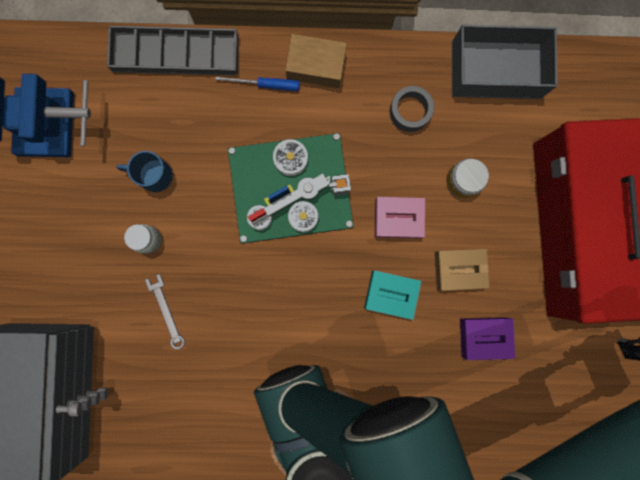

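View pics/side0.png

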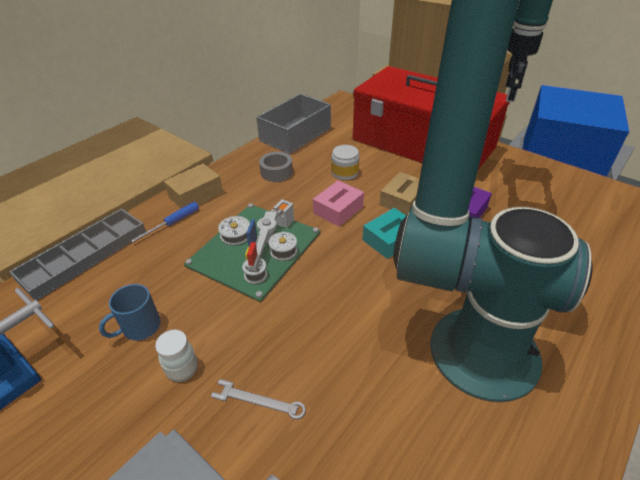

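Top view: the stand is at (290,190), the blue plate at (278,195), the red tab at (258,214), the pawl at (342,184) and the wooden block at (463,270). The side view agrees. Next I'll measure them.

```bash
cat > m.py <<'E'
from h import *
D=np.load("top0.npz"); w=D["w"]; img=D["color"]; hsv=cv2.cvtColor(img,cv2.COLOR_BGR2HSV)
def ray(u,v,z,D=D):
    K,R,t=D["K"],D["R"],D["t"]; c=-R.T@t
    d=R.T@np.linalg.inv(K)@[u,v,1]; return c+d*(z-c[2])/d[2]
def comp(lo,hi,box,zr):
    x0,y0,x1,y1=box; m=np.zeros((480,640),bool)
    q=cv2.inRange(hsv,np.array(lo),np.array(hi))>0
    m[y0:y1,x0:x1]=q[y0:y1,x0:x1]; return m&(w[...,2]>zr[0])&(w[...,2]<zr[1])
def rect(m,z,name):
    v,u=np.nonzero(m); P=np.array([ray(a,b,z)[:2] for a,b in zip(u,v)],np.float32)
    r=cv2.minAreaRect(P*1000); print(name,len(u),"zmed",np.nanmedian(w[m][:,2]).round(4),"mean",P.mean(0).round(4),"rect",r)
    return r
if __name__=="__main__":
    # block top: depth ~0.05
    box=np.zeros((480,640),bool); box[235:305,425:500]=1
    rect(box&(w[...,2]>.042)&(w[...,2]<.06),.05,"block")
    rect(box&(w[...,2]<.040)&(w[...,2]>.008)&(cv2.erode((cv2.morphologyEx(((box&(w[...,2]>.042)).astype(np.uint8)),cv2.MORPH_CLOSE,np.ones((21,21)))),np.ones((9,9)))>0),.05,"slot")
    rect(comp((100,120,30),(130,255,255),(255,175,300,210),(.09,.13)),.109,"plate")
    rect(comp((100,120,30),(130,255,255),(255,175,300,210),(.0,.13)),.109,"plate all")
    for lo,hi in (((0,150,80),(6,255,255)),((174,150,80),(180,255,255))): 
        m=comp(lo,hi,(240,195,275,230),(.08,.13)); 
        if m.sum()>3: rect(m,.102,"tab")
    g=comp((45,80,30),(85,255,255),(215,120,370,260),(0,.03)); rect(g,.012,"base")
    rect(comp((8,150,100),(20,255,255),(325,170,360,200),(.03,.1)),.068,"pawl")
    # corner screws white
    wh=comp((0,0,150),(180,60,255),(215,120,370,260),(.005,.03)).astype(np.uint8)
    n,_,st,ce=cv2.connectedComponentsWithStats(wh); print([(c.round(1).tolist(),int(s[4])) for c,s in zip(ce,st) if 3<s[4]<60])
    c=cv2.resize(img[125:250,220:365],None,fx=5,fy=4.8,interpolation=cv2.INTER_CUBIC); cv2.imwrite("pics/crop.png",cv2.resize(img[125:250,220:365],(696,600),interpolation=cv2.INTER_CUBIC))
E
python3 m.py
```

```text
block 1675 zmed 0.0504 mean [ 0.3904 -0.3258] rect ((390.507080078125, -325.5122375488281), (89.94379425048828, 112.91194915771484), 3.693742275238037)
slot 188 zmed 0.0119 mean [ 0.3908 -0.3252] rect ((390.4917907714844, -325.5776062011719), (17.631479263305664, 67.1987533569336), 4.094199180603027)
plate 91 zmed 0.1078 mean [0.5502 0.0982] rect ((550.3603515625, 97.94303131103516), (9.818082809448242, 45.021541595458984), 31.140390396118164)
plate all 148 zmed 0.103 mean [0.5475 0.0966] rect ((547.3637084960938, 96.22417449951172), (16.453859329223633, 45.02464294433594), 30.47177505493164)
tab 83 zmed 0.1018 mean [0.5013 0.1429] rect ((501.3027038574219, 143.21054077148438), (11.476522445678711, 35.221214294433594), 31.085542678833008)
base 6502 zmed 0.0123 mean [0.5806 0.0813] rect ((577.1591186523438, 74.36969757080078), (226.97940063476562, 266.48944091796875), 9.17746639251709)
pawl 56 zmed 0.0638 mean [ 0.5813 -0.042 ] rect ((581.0899658203125, -41.515113830566406), (15.42227554321289, 18.988059997558594), 10.711236000061035)
[([336.2, 136.1], 19), ([231.2, 150.2], 19), ([317.0, 214.5], 4), ([348.8, 223.1], 21), ([243.0, 238.1], 22)]
```

View pics/crop.png

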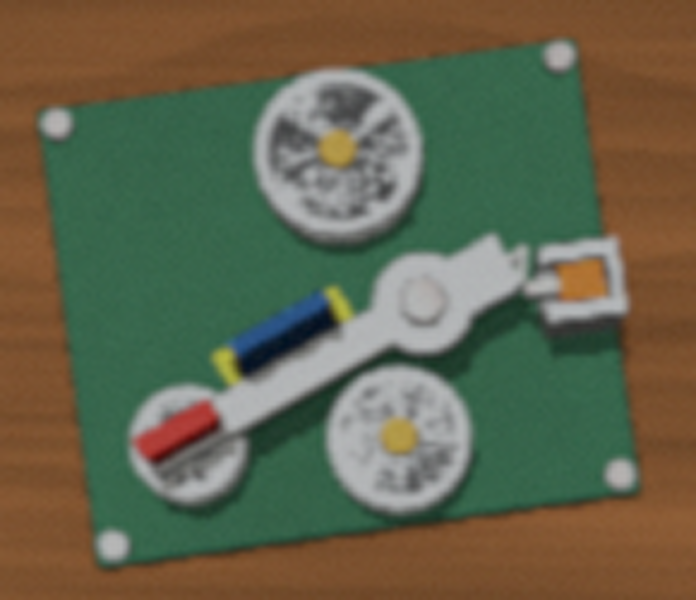

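The crop shows the pivot bolt at crop (424,300), about (308.3,187.5) in the full image. The plate is at crop (285,335), parallel to the arm, and the tab is at (178,430). I'll check these against the stated sizes and see whether the path is clear.

```bash
cat >> h.py <<'E'
def state():
    o=arm.get_obs(); R=cv2.Rodrigues(np.array(o["tool_rot"],float))[0]
    return o,R
def plan(gx,gy,gz,yaw):
    "delta in tool axes to put grasp point at g with tool x at yaw(deg), tool down"
    o,R=state(); g=np.array([gx,gy,gz])
    Rt=np.column_stack([[np.cos(np.radians(yaw)),np.sin(np.radians(yaw)),0],[np.sin(np.radians(yaw)),-np.cos(np.radians(yaw)),0],[0,0,-1]])
    d=g+[0,0,.155]-o["tool_pos"]; rv=np.degrees(cv2.Rodrigues(R.T@Rt)[0].ravel())
    print("turn first(tool)",rv.round(2),"then shift(mm, after turn)",(Rt.T@d*1000).round(1),"shift(now axes)",(R.T@d*1000).round(1),"grasp now",(o["tool_pos"]+R@[0,0,.155]).round(4),"yaw",np.degrees(np.arctan2(R[1,0],R[0,0])).round(2),"F",o["ft_force"].round(1),"t",o["clock"])
E
python3 - <<'E'
from m import *
p=ray(308.3,187.5,.072)[:2]; print("pivot",p)
t=np.array([.5013,.1432]); d=t-p; print(np.hypot(*d),np.degrees(np.arctan2(d[1],d[0])))
x,y,z=w.reshape(-1,3).T
for y0 in np.arange(-.8,.4,.1):
    m=(y>y0)&(y<y0+.1)&(x>.2)&(x<.75)&(z>.08); 
    if m.sum()>5: print(round(y0,2),"zmax",z[m].max().round(3),"x",x[m].min().round(3),x[m].max().round(3))
from h import plan; plan(.5503,.098,.09,121.1)
E
```

```text
pivot [0.5682536  0.03146918]
0.13025575634624884 120.93173631644352
-0.7 zmax 0.222 x 0.286 0.714
-0.6 zmax 0.347 x 0.227 0.711
-0.5 zmax 0.173 x 0.595 0.628
-0.4 zmax 0.702 x 0.2 0.636
-0.2 zmax 0.795 x 0.2 0.244
-0.1 zmax 0.806 x 0.2 0.246
-0.0 zmax 0.263 x 0.2 0.567
0.1 zmax 0.113 x 0.489 0.553
0.3 zmax 0.097 x 0.422 0.641
0.4 zmax 0.096 x 0.422 0.64
turn first(tool) [-9.000e-02 -1.100e-01 -9.779e+01] then shift(mm, after turn) [468.1 613.3 158.5] shift(now axes) [ 544.1 -546.6  159.6] grasp now [ 0.2668 -0.6193  0.2485] yaw 23.31 F [-0.5  0.3  1.4] t 0.1
```

Call:
servo_tool --targets '[[[0, 0, 0, 0, 0, -7], [0, 0, 0, 0, 0, -7], [0, 0, 0, 0, 0, -7], [0, 0, 0, 0, 0, -7], [0, 0, 0, 0, 0, -7], [0, 0, 0, 0, 0, -7], [0, 0, 0, 0, 0, -7]]]' --fingers 110 --newtons 40

```text
clock: 0.68
tool_pos: [0.267, -0.6197, 0.4039]
tool_rot: [-2.53, -1.86, -0.001]
ft_force: [-0.4, -0.1, 0.5]
finger_gap: 0.0487
grip_force: 0.0
```

Call:
servo_tool --targets '[[[0, 0, 0, 0, 0, -7], [0, 0, 0, 0, 0, -7], [0, 0, 0, 0, 0, -7], [0, 0, 0, 0, 0, -7], [0, 0, 0, 0, 0, -7], [0, 0, 0, 0, 0, -7], [0, 0, 0, 0, 0, -7], [0, 0, 0, 0, 0, 0]]]'

```text
clock: 1.35
tool_pos: [0.267, -0.6197, 0.4039]
tool_rot: [-1.535, -2.74, -0.001]
ft_force: [-0.6, 0.4, 0.2]
finger_gap: 0.0486
grip_force: 0.0
```

Call:
servo_tool --targets '[[[0.028, 0.017, 0, 0, 0, 0], [0.028, 0.017, 0, 0, 0, 0], [0.028, 0.017, 0, 0, 0, 0], [0.028, 0.017, 0, 0, 0, 0], [0.028, 0.017, 0, 0, 0, 0], [0.028, 0.017, 0, 0, 0, 0], [0.015, 0.025, 0, 0, 0, 0], [0.015, 0.025, 0, 0, 0, 0], [0.015, 0.025, 0, 0, 0, 0], [0.015, 0.025, 0, 0, 0, 0]]]'

```text
clock: 2.18
tool_pos: [0.3212, -0.3187, 0.4045]
tool_rot: [1.546, 2.735, 0.0]
ft_force: [0.2, -0.0, -0.0]
finger_gap: 0.0484
grip_force: 0.0
```

Call:
servo_tool --targets '[[[0.015, 0.025, 0, 0, 0, 0], [0.015, 0.025, 0, 0, 0, 0], [0.015, 0.025, 0, 0, 0, 0], [0.015, 0.025, 0, 0, 0, 0], [0.015, 0.025, 0, 0, 0, 0], [0.015, 0.025, 0, 0, 0, 0], [0.015, 0.025, 0, 0, 0, 0], [0.015, 0.025, 0, 0, 0, 0], [0.015, 0.025, 0, 0, 0, 0], [0.015, 0.025, 0, 0, 0, 0]]]'

```text
clock: 3.02
tool_pos: [0.4571, -0.0606, 0.4046]
tool_rot: [1.545, 2.736, -0.0]
ft_force: [-0.2, 0.8, 0.9]
finger_gap: 0.0485
grip_force: 0.0
```

Call:
servo_tool --targets '[[[0.015, 0.025, 0, 0, 0, 0], [0.015, 0.025, 0, 0, 0, 0], [0.015, 0.025, 0, 0, 0, 0], [0.015, 0.025, 0, 0, 0, 0], [0.01, 0.012, 0, 0, 0, 0], [0, 0, 0, 0, 0, 0], [0, 0, 0, 0, 0, 0]]]'

```text
clock: 3.6
tool_pos: [0.5161, 0.0565, 0.4042]
tool_rot: [-1.54, -2.738, 0.002]
ft_force: [-0.3, -0.0, -0.3]
finger_gap: 0.0488
grip_force: 0.0
```

Run:
```python
from h import *
plan(.5503,.098,.09,121.1)
s,R,t=snap("wrist"); cv2.imwrite("pics/w1.png",s["color"]); w=pts(s,R,t)
hsv=cv2.cvtColor(s["color"],cv2.COLOR_BGR2HSV); b=(cv2.inRange(hsv,(100,120,30),(130,255,255))>0)
m=b&(w[...,2]>.1)&(w[...,2]<.12); P=w[m]
print(m.sum(), np.nanmedian(P,0), cv2.minAreaRect((P[:,:2]*1000).astype(np.float32)))
```

```text
turn first(tool) [-0.07 -0.01  0.19] then shift(mm, after turn) [ 17.8  50.7 159.2] shift(now axes) [ 17.6  51.  159.2] grasp now [0.5159 0.0564 0.2492] yaw 121.29 F [-0.3 -0.  -0.3] t 3.6
724 [0.54873837 0.10179218 0.10756704] ((549.734130859375, 100.73676300048828), (8.230975151062012, 49.479644775390625), 30.299753189086914)
```

Call:
servo_tool --targets '[[[0.01, 0.0255, 0, 0, 0, 0.1], [0.0095, 0.0255, 0, 0, 0, 0.1], [0, 0, 0, 0, 0, 0], [0, 0, 0.03, 0, 0, 0], [0, 0, 0.03, 0, 0, 0], [0, 0, 0.02, 0, 0, 0], [0, 0, 0, 0, 0, 0], [0, 0, 0, 0, 0, 0]]]'

```text
clock: 4.32
tool_pos: [0.5487, 0.0978, 0.3235]
tool_rot: [-1.546, -2.732, 0.004]
ft_force: [0.5, -0.1, -0.2]
finger_gap: 0.0483
grip_force: 0.0
```

Run:
```python
from h import *
plan(.5500,.100,.09,121.1)
s,R,t=snap("wrist"); cv2.imwrite("pics/w2.png",s["color"]); w=pts(s,R,t)
hsv=cv2.cvtColor(s["color"],cv2.COLOR_BGR2HSV); b=(cv2.inRange(hsv,(100,120,30),(130,255,255))>0)
m=b&(w[...,2]>.1)&(w[...,2]<.12); P=w[m]
print(m.sum(), np.nanmedian(P,0), cv2.minAreaRect((P[:,:2]*1000).astype(np.float32)))
```

```text
turn first(tool) [-0.19 -0.07 -0.11] then shift(mm, after turn) [ 1.2  2.3 78.5] shift(now axes) [ 1.1  2.5 78.5] grasp now [0.5481 0.0977 0.1685] yaw 120.99 F [ 0.5 -0.1 -0.2] t 4.3167
1104 [0.54889257 0.10288755 0.10771581] ((550.33251953125, 100.88552856445312), (7.294657230377197, 50.19926071166992), 31.077363967895508)
```

View pics/w2.png

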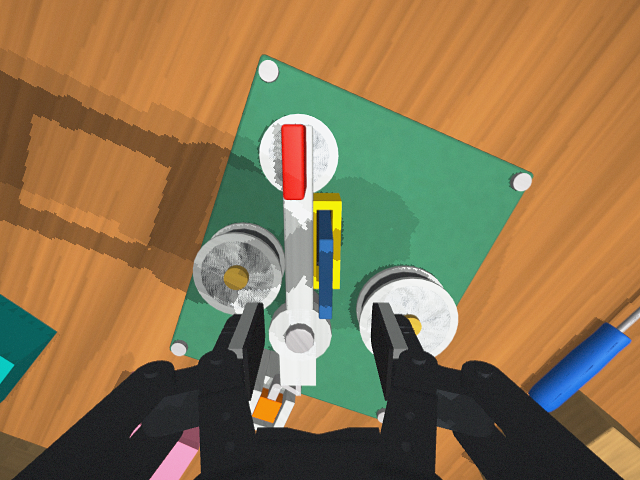

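The plate's top edge (326,240–318) lies between the pads (255 and 380), which agrees with the computed +2.5 mm in y.

Call:
servo_tool --targets '[[[0.0015, 0.0027, 0, 0, 0, 0], [0, 0, 0.02, 0, 0, 0], [0, 0, 0.02, 0, 0, 0], [0, 0, 0.02, 0, 0, 0], [0, 0, 0.01, 0, 0, 0], [0, 0, 0.008, 0, 0, 0], [0, 0, 0, 0, 0, 0], [0, 0, 0, 0, 0, 0]]]'

```text
clock: 5.03
tool_pos: [0.5517, 0.1018, 0.2476]
tool_rot: [1.544, 2.735, 0.001]
ft_force: [0.8, 0.3, 0.1]
finger_gap: 0.0489
grip_force: 0.0
```

Call:
servo_tool --targets '[[[0, 0, 0, 0, 0, 0], [0, 0, 0, 0, 0, 0], [0, 0, 0, 0, 0, 0], [0, 0, 0, 0, 0, 0], [0, 0, 0, 0, 0, 0], [0, 0, 0, 0, 0, 0]]]' --fingers 255 --newtons 40

```text
clock: 5.53
tool_pos: [0.5516, 0.1018, 0.2477]
tool_rot: [1.544, 2.735, 0.001]
ft_force: [-1.9, 0.0, 5.5]
finger_gap: 0.0073
grip_force: 41.8
```

Call:
servo_tool --targets '[[[0, 0, -0.008, 0, 0, 0], [0, 0, -0.008, 0, 0, 0], [0, 0, -0.008, 0, 0, 0], [0, 0, -0.008, 0, 0, 0], [0, 0, -0.008, 0, 0, 0]]]'

```text
clock: 5.95
tool_pos: [0.5512, 0.1018, 0.2877]
tool_rot: [1.544, 2.735, 0.0]
ft_force: [-0.0, -0.5, -1.5]
finger_gap: 0.0076
grip_force: 40.9
```

Call:
servo_tool --targets '[[[0, 0, -0.01, 0, 0, 0], [0, 0, -0.015, 0, 0, 0], [0, 0, -0.02, 0, 0, 0], [0, 0, -0.02, 0, 0, 0], [0, 0, -0.01, 0, 0, 0], [0, 0, 0, 0, 0, 0], [0, 0, 0, 0, 0, 0]]]'

```text
clock: 6.53
tool_pos: [0.5513, 0.1018, 0.3624]
tool_rot: [1.544, 2.735, 0.002]
ft_force: [-0.1, 0.6, -1.0]
finger_gap: 0.0075
grip_force: 40.9
```

Run:
```python
from h import *
plan(.3905,-.3256,.165,93.9)
s,R,t=snap("side"); cv2.imwrite("pics/s2.png",cv2.resize(s["color"][130:330,150:420],(800,592)))
```

```text
turn first(tool) [1.000e-01 1.000e-02 2.721e+01] then shift(mm, after turn) [-415.4 -189.5   42.4] shift(now axes) [-282.8 -358.5   42. ] grasp now [0.5516 0.1018 0.2074] yaw 121.11 F [-0.1  0.6 -1. ] t 6.5333
```

View pics/s2.png

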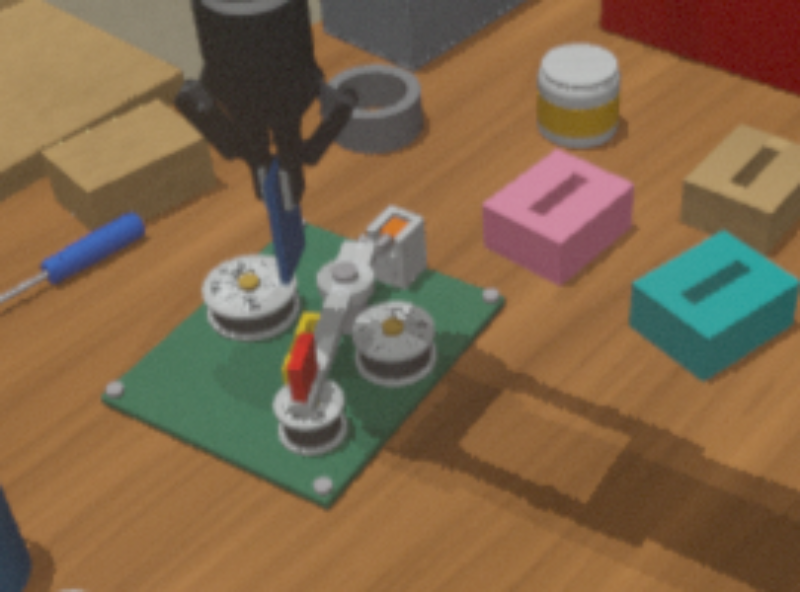

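The plate is out and hanging upright in the fingers, clear of the arm. Moving to the wooden block.

Call:
servo_tool --targets '[[[0, 0, 0, 0, 0, 6.8], [0, 0, 0, 0, 0, 6.8], [0, 0, 0, 0, 0, 6.8], [0, 0, 0, 0, 0, 6.8], [-0.015, -0.007, 0, 0, 0, 0], [-0.03, -0.014, 0, 0, 0, 0], [-0.03, -0.014, 0, 0, 0, 0], [-0.03, -0.014, 0, 0, 0, 0], [-0.03, -0.014, 0, 0, 0, 0], [-0.03, -0.014, 0, 0, 0, 0]]]'

```text
clock: 7.42
tool_pos: [0.4841, -0.0691, 0.3597]
tool_rot: [-2.142, -2.294, 0.003]
ft_force: [0.9, -0.1, -1.0]
finger_gap: 0.0076
grip_force: 40.9
```

Call:
servo_tool --targets '[[[-0.03, -0.014, 0, 0, 0, 0], [-0.03, -0.014, 0, 0, 0, 0], [-0.03, -0.014, 0, 0, 0, 0], [-0.03, -0.014, 0, 0, 0, 0], [-0.03, -0.014, 0, 0, 0, 0], [-0.03, -0.014, 0, 0, 0, 0], [-0.03, -0.014, 0, 0, 0, 0], [-0.03, -0.01, 0, 0, 0, 0], [0, 0, 0, 0, 0, 0], [0, 0, 0, 0, 0, 0]]]'

```text
clock: 8.25
tool_pos: [0.3932, -0.3159, 0.3599]
tool_rot: [-2.146, -2.29, -0.0]
ft_force: [-0.8, 0.2, -0.4]
finger_gap: 0.0074
grip_force: 40.9
```

Run:
```python
from h import *
s,R,t=snap("wrist"); cv2.imwrite("pics/w3.png",s["color"]); w=pts(s,R,t); x,y,z=w[...,0],w[...,1],w[...,2]
near=(abs(x-.39)<.07)&(abs(y+.325)<.08)
top=near&(z>.043)&(z<.058); P=(w[top][:,:2]*1000).astype(np.float32); print("block",len(P),cv2.minAreaRect(P),np.median(z[top]))
b=cv2.inRange(cv2.cvtColor(s["color"],cv2.COLOR_BGR2HSV),(100,120,30),(130,255,255))>0
b&=(abs(x-.39)<.1)&(abs(y+.325)<.1)&(z>.08); print("plate",b.sum(),np.nanmin(w[b],0),np.nanmax(w[b],0),cv2.minAreaRect((w[b][:,:2]*1000).astype(np.float32)))
plan(.3905,-.3256,.165,93.9)
```

```text
block 11204 ((389.25299072265625, -325.4039306640625), (90.36114501953125, 110.7955551147461), 3.6923468112945557) 0.04871928169589989
plate 3602 [ 0.37403324 -0.34116454  0.12727304] [ 0.39682435 -0.29061333  0.22168353] ((385.1111755371094, -316.0652770996094), (21.527698516845703, 50.53560256958008), 2.2903945446014404)
turn first(tool) [-0.12 -0.16 -0.1 ] then shift(mm, after turn) [-10.5  -3.8  40. ] shift(now axes) [-10.6  -3.7  40. ] grasp now [ 0.3932 -0.3145  0.205 ] yaw 93.8 F [-0.5  0.  -0.7] t 8.3
```

View pics/w3.png

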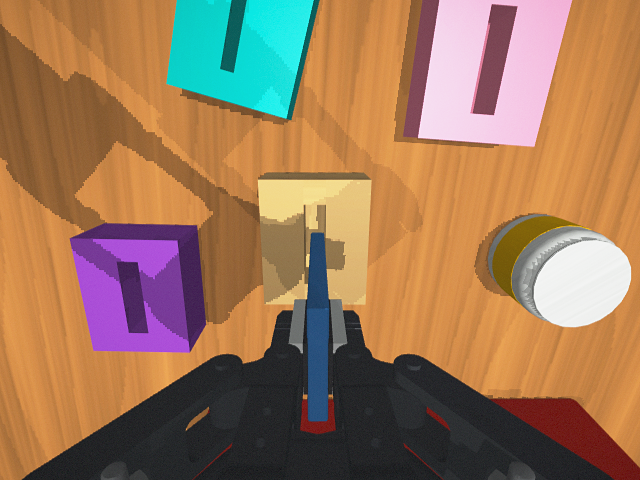

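The plate sits above the wooden block, in line with the slot at (315,230). Its apparent x extent of 21 mm needs checking for lean.

Run:
```python
from h import *
for n in("wrist","side","top"):
    s,R,t=snap(n); w=pts(s,R,t); x,y,z=w[...,0],w[...,1],w[...,2]
    b=cv2.inRange(cv2.cvtColor(s["color"],cv2.COLOR_BGR2HSV),(100,120,30),(130,255,255))>0
    b&=(abs(x-.39)<.1)&(abs(y+.325)<.1)&(z>.08); print(n,b.sum())
    for z0 in np.arange(.12,.23,.01):
        m=b&(z>z0)&(z<z0+.01)
        if m.sum()>8: print(z0.round(2),m.sum(),"x",np.percentile(x[m],[5,50,95]).round(4),"y",np.percentile(y[m],[2,50,98]).round(4))
```

```text
wrist 3595
0.12 17 x [0.3868 0.3893 0.3925] y [-0.2907 -0.2902 -0.2899]
0.13 61 x [0.3865 0.3899 0.3933] y [-0.2906 -0.2902 -0.2899]
0.14 73 x [0.3866 0.3899 0.3932] y [-0.2908 -0.2902 -0.2897]
0.15 91 x [0.3868 0.3899 0.3936] y [-0.2908 -0.2902 -0.2897]
0.16 106 x [0.3866 0.39   0.3934] y [-0.2909 -0.2903 -0.2897]
0.17 117 x [0.3868 0.3904 0.3937] y [-0.2909 -0.2903 -0.2898]
0.18 157 x [0.3868 0.39   0.3935] y [-0.2911 -0.2904 -0.2899]
0.19 175 x [0.3868 0.3901 0.3937] y [-0.2914 -0.2904 -0.2899]
0.2 231 x [0.3867 0.3904 0.3937] y [-0.2958 -0.2905 -0.2899]
0.21 1567 x [0.3876 0.3916 0.3957] y [-0.3387 -0.3087 -0.2901]
0.22 999 x [0.3879 0.3917 0.3953] y [-0.3375 -0.3107 -0.2911]
side 214
0.13 20 x [0.3876 0.39   0.3913] y [-0.3292 -0.3052 -0.2879]
0.14 31 x [0.3876 0.3893 0.3918] y [-0.3336 -0.3049 -0.2873]
0.15 29 x [0.3878 0.3896 0.3925] y [-0.3304 -0.3029 -0.2875]
0.16 28 x [0.3876 0.3896 0.3909] y [-0.331  -0.3064 -0.2874]
0.17 30 x [0.3879 0.3897 0.3928] y [-0.3281 -0.2986 -0.2874]
0.18 17 x [0.388  0.3896 0.3936] y [-0.3059 -0.2929 -0.2875]
0.19 12 x [0.3872 0.3903 0.3928] y [-0.2959 -0.2898 -0.2874]
0.2 14 x [0.3882 0.3898 0.3931] y [-0.3001 -0.2897 -0.2871]
0.21 22 x [0.3885 0.3913 0.3947] y [-0.3014 -0.2904 -0.2874]
0.22 10 x [0.3886 0.3944 0.3978] y [-0.3125 -0.3049 -0.2929]
top 48
0.22 28 x [0.3896 0.3934 0.3956] y [-0.3061 -0.3    -0.2899]
```

Call:
servo_tool --targets '[[[-0.0105, -0.0032, 0, 0, 0, 0], [0, 0, 0.02, 0, 0, 0], [0, 0, 0.02, 0, 0, 0], [0, 0, 0.02, 0, 0, 0], [0, 0, 0, 0, 0, 0], [0, 0, 0.005, 0, 0, 0], [0, 0, 0.008, 0, 0, 0], [0, 0, 0.008, 0, 0, 0], [0, 0, 0.008, 0, 0, 0], [0, 0, 0, 0, 0, 0]]]'

```text
clock: 9.28
tool_pos: [0.3913, -0.3252, 0.2712]
tool_rot: [-2.143, -2.294, 0.0]
ft_force: [0.0, 0.4, -1.8]
finger_gap: 0.0073
grip_force: 40.8
```

Run:
```python
from h import *
plan(.3901,-.3254,.0886,93.9)
```

```text
turn first(tool) [-0.09 -0.09  0.02] then shift(mm, after turn) [-0.2 -1.2 27.6] shift(now axes) [-0.2 -1.2 27.6] grasp now [ 0.391  -0.3249  0.1162] yaw 93.92 F [ 0.   0.4 -1.8] t 9.2833
```

Inside the slot with no contact. Lowering the rest of the way gently.

Call:
servo_tool --targets '[[[0, -0.001, 0.006, 0, 0, 0], [0, 0, 0.006, 0, 0, 0], [0, 0, 0.006, 0, 0, 0], [0, 0, 0.004, 0, 0, 0], [0, 0, 0.003, 0, 0, 0], [0, 0, 0.001, 0, 0, 0], [0, 0, 0, 0, 0, 0]]]'

```text
clock: 9.87
tool_pos: [0.3906, -0.3256, 0.2463]
tool_rot: [-2.144, -2.295, -0.0]
ft_force: [0.1, -0.1, -0.5]
finger_gap: 0.0073
grip_force: 40.8
```

Call:
servo_tool --targets '[[[0, 0, 0.001, 0, 0, 0], [0, 0, 0, 0, 0, 0]]]'

```text
clock: 10.03
tool_pos: [0.3908, -0.3258, 0.2458]
tool_rot: [2.144, 2.296, -0.0]
ft_force: [0.6, 0.6, -0.9]
finger_gap: 0.0075
grip_force: 40.8
```

Call:
servo_tool --targets '[[[0, 0, 0.0012, 0, 0, 0], [0, 0, 0, 0, 0, 0], [0, 0, 0, 0, 0, 0]]]'

```text
clock: 10.28
tool_pos: [0.3907, -0.3257, 0.2446]
tool_rot: [2.144, 2.296, -0.0]
ft_force: [0.5, -0.4, -1.0]
finger_gap: 0.0075
grip_force: 40.8
```

Call:
servo_tool --targets '[[[0, 0, 0.0005, 0, 0, 0], [0, 0, 0, 0, 0, 0], [0, 0, 0, 0, 0, 0]]]'

```text
clock: 10.53
tool_pos: [0.3907, -0.3257, 0.244]
tool_rot: [2.144, 2.296, 0.0]
ft_force: [0.1, -0.5, -1.7]
finger_gap: 0.0076
grip_force: 40.8
```

Call:
servo_tool --targets '[[[0, 0, 0, 0, 0, 0], [0, 0, 0, 0, 0, 0], [0, 0, 0, 0, 0, 0], [0, 0, 0, 0, 0, 0], [0, 0, 0, 0, 0, 0]]]' --fingers 140

```text
clock: 10.95
tool_pos: [0.3908, -0.3257, 0.2441]
tool_rot: [2.144, 2.296, -0.0]
ft_force: [-0.9, -1.1, 1.1]
finger_gap: 0.0387
grip_force: 0.0
```

Call:
servo_tool --targets '[[[0, 0, -0.01, 0, 0, 0], [0, 0, -0.02, 0, 0, 0], [0, 0, -0.03, 0, 0, 0], [0, 0, -0.03, 0, 0, 0], [0, 0, -0.03, 0, 0, 0], [0, 0, 0, 0, 0, 0]]]'

```text
clock: 11.45
tool_pos: [0.3925, -0.3273, 0.3721]
tool_rot: [2.136, 2.287, 0.0]
ft_force: [0.6, -1.5, 1.3]
finger_gap: 0.0387
grip_force: 0.0
```

Run:
```python
from h import *
s,R,t=snap("wrist"); cv2.imwrite("pics/w4.png",s["color"]); w=pts(s,R,t); x,y,z=w[...,0],w[...,1],w[...,2]
b=cv2.inRange(cv2.cvtColor(s["color"],cv2.COLOR_BGR2HSV),(100,120,30),(130,255,255))>0
b&=(abs(x-.39)<.1)&(abs(y+.325)<.1)
for z0 in np.arange(.04,.12,.01):
    m=b&(z>z0)&(z<z0+.01)
    if m.sum()>8: print(z0.round(2),m.sum(),"x",np.percentile(x[m],[5,50,95]).round(4),"y",np.percentile(y[m],[2,50,98]).round(4),"z",z[m].max())
# tensioner: pivot P, tab at R=.13; contact point tool offset: 11 mm half pad + 6 tab
P=np.array([.5682,.0316])
for th,cl in ((0,.03),(0,.017),(.25,.017),(.5,.017),(.58,.017)):
    a=np.radians(121)-th; u=np.array([np.cos(a),np.sin(a)]); n=np.array([u[1],-u[0]])
    print(th,cl,(P+.13*u-cl*n).round(4),"yaw",np.degrees(a)-90)
a=np.radians(121);u=np.array([np.cos(a),np.sin(a)]); n=np.array([u[1],-u[0]]); g=P+.13*u-.035*n
plan(*g,.2,31)
```

```text
0.04 24 x [0.3854 0.3886 0.392 ] y [-0.3019 -0.3014 -0.3011] z 0.04981655025490921
0.05 20 x [0.3854 0.3882 0.3919] y [-0.3021 -0.3014 -0.3011] z 0.059879389917921355
0.06 22 x [0.3862 0.3891 0.3918] y [-0.3019 -0.3015 -0.3012] z 0.06996071633768826
0.07 27 x [0.3856 0.3887 0.3923] y [-0.3019 -0.3015 -0.3012] z 0.07958181974275108
0.08 28 x [0.3858 0.3891 0.3921] y [-0.302  -0.3015 -0.3011] z 0.08967521266799175
0.09 35 x [0.3859 0.3888 0.3923] y [-0.302  -0.3015 -0.3009] z 0.09996115537017539
0.1 684 x [0.3871 0.3908 0.3943] y [-0.349  -0.3237 -0.3018] z 0.10571989858376454
0 0.03 [0.4755 0.1276] yaw 31.0
0 0.017 [0.4867 0.1343] yaw 31.0
0.25 0.017 [0.5146 0.1513] yaw 16.67605512172942
0.5 0.017 [0.5459 0.1608] yaw 2.3521102434588386
0.58 0.017 [0.5563 0.1622] yaw -2.2315521175877393
turn first(tool) [ 0.55  0.15 62.91] then shift(mm, after turn) [ 300.7 -346.4   14.3] shift(now axes) [445.4 109.8  11.9] grasp now [ 0.393  -0.3278  0.2143] yaw 93.91 F [ 0.4  0.4 -0.7] t 11.5
```

View pics/w4.png

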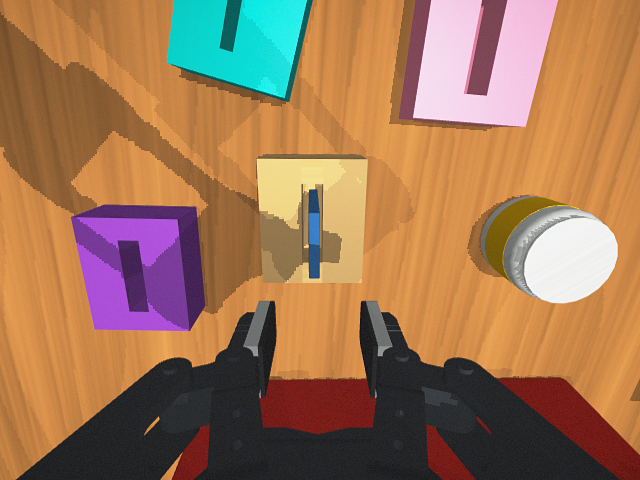

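The plate stands upright in the slot at (313,235), top at 105 mm, released. Next is the tensioner.

Call:
servo_tool --targets '[[[0, 0, 0, 0, 0, 7], [0, 0, 0, 0, 0, 7], [0, 0, 0, 0, 0, 7], [0, 0, 0, 0, 0, 7], [0, 0, 0, 0, 0, 7], [0, 0, 0, 0, 0, 7], [0, 0, 0, 0, 0, 7], [0, 0, 0, 0, 0, 7], [0, 0, 0, 0, 0, 7], [0, 0, 0, 0, 0, 0]]]' --fingers 255 --newtons 60

```text
clock: 12.33
tool_pos: [0.3904, -0.3253, 0.363]
tool_rot: [-3.028, -0.832, 0.002]
ft_force: [-0.7, -0.3, -0.2]
finger_gap: 0.0002
grip_force: 0.0
```

Call:
servo_tool --targets '[[[0.0215, -0.0247, 0, 0, 0, 0], [0.0215, -0.0247, 0, 0, 0, 0], [0.0215, -0.0247, 0, 0, 0, 0], [0.0215, -0.0247, 0, 0, 0, 0], [0.0215, -0.0247, 0, 0, 0, 0], [0.0215, -0.0247, 0, 0, 0, 0], [0.0215, -0.0247, 0, 0, 0, 0], [0.0215, -0.0247, 0, 0, 0, 0], [0.0215, -0.0247, 0, 0, 0, 0], [0.0215, -0.0247, 0, 0, 0, 0]]]'

```text
clock: 13.17
tool_pos: [0.4479, -0.0017, 0.3636]
tool_rot: [-3.026, -0.843, 0.001]
ft_force: [0.3, -0.9, 0.4]
finger_gap: -0.0001
grip_force: 0.0
```

Call:
servo_tool --targets '[[[0.0215, -0.0247, 0, 0, 0, 0], [0.0215, -0.0247, 0, 0, 0, 0], [0.0215, -0.0247, 0, 0, 0, 0], [0.0215, -0.0247, 0, 0, 0, 0], [0, 0, 0, 0, 0, 0], [0, 0, 0, 0, 0, 0]]]'

```text
clock: 13.67
tool_pos: [0.4711, 0.127, 0.3634]
tool_rot: [3.025, 0.847, -0.002]
ft_force: [-0.6, -0.8, -1.0]
finger_gap: -0.0004
grip_force: 0.0
```

Run:
```python
from h import *
P=np.array([.5682,.0316]); a=np.radians(121);u=np.array([np.cos(a),np.sin(a)]); n=np.array([u[1],-u[0]]); g=P+.13*u-.035*n
plan(*g,.09,31)
s,R,t=snap("wrist"); w=pts(s,R,t); x,y,z=w[...,0],w[...,1],w[...,2]
hsv=cv2.cvtColor(s["color"],cv2.COLOR_BGR2HSV); b=((hsv[...,0]<7)|(hsv[...,0]>173))&(hsv[...,1]>150)&(hsv[...,2]>70)
b&=(abs(x-.5)<.08)&(abs(y-.143)<.08)&(z>.095)&(z<.11); print(b.sum(),cv2.minAreaRect((w[b][:,:2]*1000).astype(np.float32)),np.median(z[b]))
```

```text
turn first(tool) [-0.01  0.08  0.28] then shift(mm, after turn) [ -0.9   1.8 118.4] shift(now axes) [ -0.8   1.8 118.4] grasp now [0.4709 0.1269 0.2084] yaw 31.28 F [-0.6 -0.8 -1. ] t 13.6667
1074 ((502.00933837890625, 147.00711059570312), (11.87785530090332, 38.994911193847656), 31.12493324279785) 0.10051091519947905
```

Call:
servo_tool --targets '[[[0, 0, 0.02, 0, 0, 0.3], [0, 0, 0.03, 0, 0, 0], [0, 0, 0.03, 0, 0, 0], [0, 0, 0.025, 0, 0, 0], [0, 0, 0.013, 0, 0, 0], [0, 0, 0, 0, 0, 0], [0.006, 0, 0, 0, 0, 0], [0.006, 0, 0, 0, 0, 0], [0, 0, 0, 0, 0, 0]]]'

```text
clock: 14.47
tool_pos: [0.484, 0.132, 0.2482]
tool_rot: [3.03, 0.829, 0.008]
ft_force: [0.0, 0.0, 0.9]
finger_gap: 0.0001
grip_force: 0.0
```

Call:
servo_tool --targets '[[[0.004, 0, 0, 0, 0, 0], [0.004, 0, 0, 0, 0, 0], [0.002, 0, 0, 0, 0, 0], [0, 0, 0, 0, 0, 0]]]'

```text
clock: 14.8
tool_pos: [0.4903, 0.1367, 0.2464]
tool_rot: [3.029, 0.83, -0.002]
ft_force: [-3.8, -3.5, 3.0]
finger_gap: -0.0002
grip_force: 2.5
```

Run:
```python
from h import *
s,R,t=snap("side"); cv2.imwrite("pics/s5.png",cv2.resize(s["color"][150:300,180:340],(640,600)))
P=np.array([.5682,.0316])
for th in (0,.1,.2,.3,.4,.5,.56):
    a=np.radians(121)-th;u=np.array([np.cos(a),np.sin(a)]); n=np.array([u[1],-u[0]]); print(th,(P+.1315*u-.017*n).round(4))
plan(*(P+.1315*u-.017*n),.09,np.degrees(a)-90)
```

```text
0 [0.4859 0.1356]
0.1 [0.4967 0.1433]
0.2 [0.5082 0.1498]
0.3 [0.5203 0.1552]
0.4 [0.5329 0.1594]
0.5 [0.5458 0.1623]
0.56 [0.5537 0.1634]
turn first(tool) [ 0.04  0.1  31.73] then shift(mm, after turn) [ 63.2 -28.    1.1] shift(now axes) [68.5  9.4  1. ] grasp now [0.4898 0.1364 0.0911] yaw 30.64 F [-4.1 -3.3  4.1] t 14.85
```

View pics/s5.png

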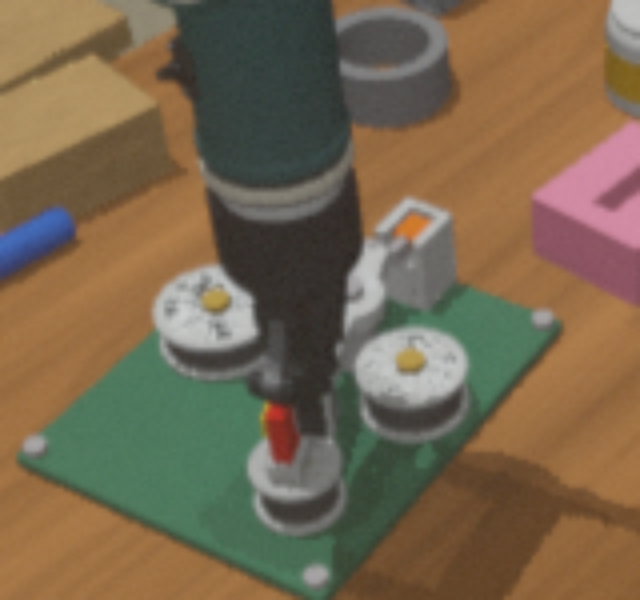

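The fingers sit against the red tab (282,430) on its outer side, with about 5 N of contact and the tips above the arm. Now I'll push along the arc.

Call:
servo_tool --targets '[[[0.0026, -0.0003, 0, 0, 0, 1.15], [0.0026, -0.0003, 0, 0, 0, 1.15], [0.0026, -0.0003, 0, 0, 0, 1.15], [0.0026, -0.0003, 0, 0, 0, 1.15], [0.0026, -0.0003, 0, 0, 0, 1.15], [0.0026, -0.0003, 0, 0, 0, 1.15], [0.0026, -0.0003, 0, 0, 0, 1.15], [0.0026, -0.0003, 0, 0, 0, 1.15], [0.0026, -0.0003, 0, 0, 0, 1.15], [0.0026, -0.0003, 0, 0, 0, 1.15]]]'

```text
clock: 15.68
tool_pos: [0.5107, 0.1502, 0.2456]
tool_rot: [3.097, 0.521, -0.009]
ft_force: [-8.5, -4.8, 7.5]
finger_gap: 0.0002
grip_force: 4.8
```

```bash
cat > ang.py <<'E'
from h import *
P=np.array([.5682,.0316])
o,R=state(); g=(o["tool_pos"]+R@[0,0,.155])[:2]; d=g-P; yaw=np.degrees(np.arctan2(R[1,0],R[0,0]))
F=o["ft_force"]; n=np.array([np.cos(np.radians(yaw)),np.sin(np.radians(yaw))])
print("g",g,"r",np.hypot(*d),"polar-based theta (offset .015)",np.radians(121)-np.arctan2(d[1],d[0])+np.arctan2(.015,.131),"yaw theta",np.radians(31-yaw),"push F",-F[:2]@n,"Fz",F[2],"z",o["tool_pos"][2])
for nm in ("side","top"):
    s,Rc,t=snap(nm); w=pts(s,Rc,t); x,y,z=w[...,0],w[...,1],w[...,2]
    hsv=cv2.cvtColor(s["color"],cv2.COLOR_BGR2HSV); b=((hsv[...,0]<7)|(hsv[...,0]>173))&(hsv[...,1]>150)&(hsv[...,2]>60)
    b&=(abs(x-.53)<.1)&(abs(y-.15)<.1)&(z>.06)&(z<.11)
    if b.sum()>15:
        c=np.nanmean(w[b],0); e=c[:2]-P; print(nm,b.sum(),"tab mean",c,"theta~",np.radians(121)-np.arctan2(e[1],e[0]),"r",np.hypot(*e))
E
python3 ang.py
```

```text
g [0.509853   0.14986143] r 0.13187167154309862 polar-based theta (offset .015) 0.19672732998281256 yaw theta 0.2080228669535844 push F 9.556738235280418 Fz 7.481700131859265 z 0.24559739936397237
side 78 tab mean [0.51632044 0.17374644 0.08735328] theta~ 0.19110137157394247 r 0.15131787899850024
```

Call:
servo_tool --targets '[[[0.0026, -0.0003, -0.0003, 0, 0, 1.15], [0.0026, -0.0003, -0.0003, 0, 0, 1.15], [0.0026, -0.0003, -0.0003, 0, 0, 1.15], [0.0026, -0.0003, -0.0003, 0, 0, 1.15], [0.0026, -0.0003, -0.0003, 0, 0, 1.15], [0.0026, -0.0003, -0.0003, 0, 0, 1.15], [0.0026, -0.0003, -0.0003, 0, 0, 1.15], [0.0026, -0.0003, 0, 0, 0, 1.15], [0.0026, -0.0003, 0, 0, 0, 1.15], [0.0026, -0.0003, 0, 0, 0, 1.15]]]'

```text
clock: 16.62
tool_pos: [0.5338, 0.1594, 0.2457]
tool_rot: [3.133, 0.207, -0.016]
ft_force: [-8.8, -1.6, 1.0]
finger_gap: 0.0001
grip_force: 4.9
```

```bash
python3 ang.py
```

```text
g [0.53219559 0.15904724] r 0.13243533210217492 polar-based theta (offset .015) 0.379729807184011 yaw theta 0.40897653251333294 push F 8.951578350129523 Fz 1.0475259161146715 z 0.24571519377529616
side 68 tab mean [0.5422036  0.18107442 0.0850521 ] theta~ 0.36885573080065504 r 0.15171820912759856
```

Call:
servo_tool --targets '[[[0.0026, -0.0003, 0, 0, 0, 1.1], [0.0026, -0.0003, 0, 0, 0, 1.1], [0.0026, -0.0003, 0, 0, 0, 1.1], [0.0026, -0.0003, 0, 0, 0, 1.1], [0.0026, -0.0003, 0, 0, 0, 1.1], [0.0026, -0.0003, 0, 0, 0, 1.1], [0.0026, -0.0003, 0, 0, 0, 1.1], [0.0026, -0.0003, 0, 0, 0, 1.1], [0.0026, -0.0003, 0, 0, 0, 1.1], [0, 0, 0, 0, 0, 0]]]'

```text
clock: 17.55
tool_pos: [0.557, 0.1638, 0.2457]
tool_rot: [3.139, -0.064, -0.017]
ft_force: [-10.6, -1.0, 2.4]
finger_gap: -0.0001
grip_force: 5.4
```

```bash
python3 ang.py
python3 - <<'E'
from h import *
s,R,t=snap("side"); a=cv2.resize(s["color"][150:300,180:340],(640,600)); cv2.imwrite("pics/s6.png",a)
E
```

```text
g [0.55533863 0.16362643] r 0.1326513930392307 polar-based theta (offset .015) 0.5579506446113731 yaw theta 0.5817944909337848 push F 10.571845700719466 Fz 2.4048971759188174 z 0.24568777218324472
side 54 tab mean [0.56779762 0.18301814 0.08270743] theta~ 0.5383946453860606 r 0.15141867313587137
```

View pics/s6.png

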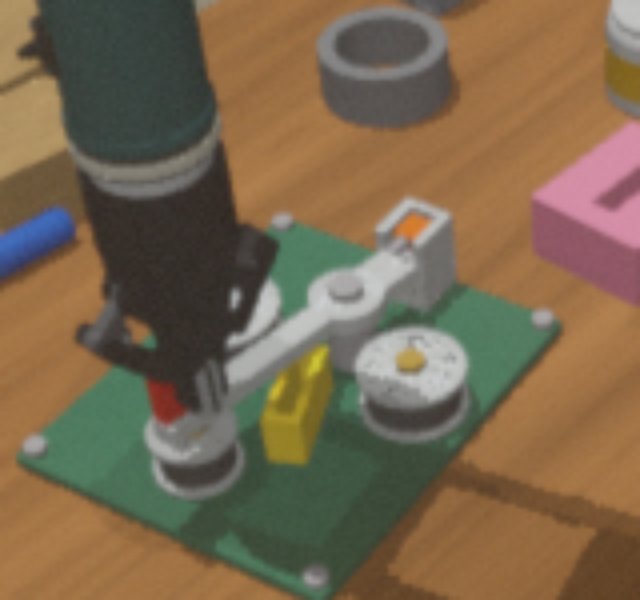

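The arm is pushed back to about 0.55 rad. The 10.6 N on the fingers matches the spring alone, and the orange pawl (412,230) looks fully in, so it has clicked. I'll let it settle and check that it holds.

Call:
servo_tool --targets '[[[0, 0, 0, 0, 0, 0], [0, 0, 0, 0, 0, 0], [0, 0, 0, 0, 0, 0], [0, 0, 0, 0, 0, 0], [0, 0, 0, 0, 0, 0], [0, 0, 0, 0, 0, 0], [0, 0, 0, 0, 0, 0], [0, 0, 0, 0, 0, 0]]]'

```text
clock: 18.37
tool_pos: [0.5566, 0.1638, 0.2457]
tool_rot: [3.139, -0.063, -0.017]
ft_force: [-10.4, -0.5, 2.4]
finger_gap: -0.0
grip_force: 5.3
```

```bash
python3 ang.py && python3 -c "
from h import *
print(arm.hand_in())"
```

```text
g [0.55487756 0.16359795] r 0.13266855795621096 polar-based theta (offset .015) 0.5544708610079807 yaw theta 0.5809108412201978 push F 10.364586538226083 Fz 2.3519024407419566 z 0.24571033398975128
side 55 tab mean [0.56757154 0.1830271  0.08249033] theta~ 0.5369018744550893 r 0.151428400360693
the job is handed in; nothing more can be done
None
```

The job is handed in at about 18 s: the lock plate stands upright in the wooden block, and the fingers hold the tensioner at about 0.55 rad, past the click at 0.45 (judged from angle, force and the last picture), with the tin, jar and mug left alone.

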